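# Put the stamp away and click the case shut

### The arm

A 7-joint arm with a two-finger parallel gripper is mounted at the origin on a cart in front of the work surface, level with it; the furniture and walls round the work are solid. World frame = base frame: x ahead of the robot, y to its left, z up, the work surface at z = 0. Lengths are in mm, angles in rad, forces in N, time in s.
With the tool pointing down it reaches from about 350 to 900 mm from the base axis. Payload 7.2 kg.
Tool frame: the origin (TCP) lies midway between the tips of the shut fingers; the grasp point (between the pads) lies 19 mm behind it; z points along the fingers, y is the line along which they close (so a half turn about z gives the same grasp; the last joint's range is limited). The gripper opens to 85 mm and grips with 20 to 120 N. Pads are 22 mm wide; open, the fingers measure 114 mm over their backs; the gripper's body (76 mm by 85 mm) begins 54 mm behind the grasp point. The pads swing forward as they close: fully open they stand 13 mm farther back than shut.
Start: joints at [1.205, 0.411, -0.013, 1.596, 0.006, 1.134, -0.082], TCP at [183.374, -597.498, 203.897] pointing down, gripper open.
Joint ranges: [-2.95, 2.95], [-0.29, 1.99], [-1.47, 1.44], [0.14, 2.54], [-1.03, 4.17], [0.13, 1.85], [-2.86, 2.86]. Speed limits (rad/s): [2.39, 2.39, 3.01, 3.01, 3.14, 3.14, 3.14].

### API

Orientations are given as a unit quaternion [w, x, y, z].
In Python, from bench import get_obs, camera, camera_params, hand_in gives the robot as it stands.
- The arm moves only by the tool drive_tool, never from a script. Its argument "rows" is a list of rows, each a list of 6 numbers: the shift along the tool's x, y, z as a fraction of full scale, then the turn, a rotation vector about the tool's x, y, z as a fraction of full scale. A call has 1 to 8 rows; each row shifts and turns the commanded pose from where the row before left it, along the tool's axes as they then stand; what a row does not reach is not made up. Full scale, the value 1, is 80 cm for a shift and 90 degrees for a turn. A row lasts 1/12 s, in which the tool goes at most 41.7 mm and 7.16 degrees, less where a joint would pass 70% of its speed; a pose out of reach is approached as far as the arm can. A call with a number of a shift or a turn outside -1 to 1 is refused whole. A call with a gripper value outside its range is refused whole. "claw" is the closure, from 0 (fully open) to 1 (shut), set as the call begins (left out, the last holds). The fingers move at their own pace and stop on an object; "newtons" is the grip in N (left out, the last holds). Time passes only in rows, so rows that do not move let the fingers close. It gives the time, the measured TCP pose, the force, the opening and the grip force at its end, in the units of the state.
- get_obs(): the state, without advancing time (a new reading comes with each control period).
- camera(name): name is "scene" or "top" or "wrist"; returns (picture, depth): 420x560x3 uint8, red, green, blue; 420x560 float32, mm along the optical axis (not along the pixel's ray), 0 where there is no reading.
- camera_params(name): a dict with "fx", "fy", "cx", "cy" (pixels), "T" (4x4, takes a point from camera to world coordinates). Camera axes: x right, y up, looking along -z (the intrinsics and any distortion apply to the point x, -y, -z); pixel columns grow to the right and rows downward; lengths in mm; the calibration is good to about 2 mm. A picture is of the moment at which its call begins: read the wrist's pose just before it. camera_params takes no time and is no camera call; for the wrist camera it gives the pose at the moment of the call.
- hand_in(): hands the job in; it is judged then, once.
The state is a dict: "t": time; "joint_positions": joint angles; "dq": joint speeds; "joint_efforts": joint torques, N m; "eef_pos": TCP position; "tool_rot": TCP orientation; "force": force on the tool from outside, world axes, zero at the start; "ft_torque": the same for the moment, N m; "opening": opening from 0.0 (shut) to 1.0 (fully open); "gripper_force": force on a finger pad.
Only numpy, scipy, OpenCV 4.12 (cv2) and the standard library are available. Lean on these libraries where they do the work, as an engineer would, in place of code of your own. Each camera call takes 0.05 s, during which the arm holds its last target. There are 200 camera calls.

### The job

Stand the white stamp upright in the empty compartment of the stamp case beside the red one, then swing the case's spring-loaded lid over and press its front edge down, gently, past the spring catch until it clicks and stays shut by itself. Feel for the click and do not force the lid (its plastic cracks at about 22 N), and leave the other things where they are.

Things in the scene. Friction and masses are not known exactly. Their poses are not given: they have to be found in the camera images.
- case: Stamp case, fixed: open grey plastic box, outside 115 (x) x 124 (y) x 52 mm high, walls 5, floor 4 thick; origin at the centre of its underside, +x to its hinge (back), -x to its catch (front). A divider 4 wide, 34 high along x at y = 0 makes two compartments of 105 x 55 mm: the one at y > 0 holds the red stamp, the one at y < 0 is empty.
- empty_compartment (a point): Centre of the floor of the empty compartment (its top face), at (0, -29.5, 4) mm in the case's frame. A gripper can close along the case's x there with 30 mm free on each side of a stamp.
- lid_hinge (a point): Middle of the lid's hinge axis, at (60.5, 0, 64) mm in the case's frame; the axis runs along the case's y.
- lid (a joint): Angle of the blue lid (rad): 0 = level, 1.75 = standing open, leaning slightly back. Plate 130 mm wide, reaching 121 mm forward from the hinge axis, its outer face 4 mm outside the axis. A weak spring (1 to 2 N at the edge) throws it wide open whenever nothing holds it: push it over from its outer (back) face and keep pushing down to the catch. Clicked, it rests within 0.07 of level.
- lid_edge (a point): Where to press: dark thumb pad on the lid's outer face, 106 mm from the hinge axis, on the middle line; moves with the lid. Pressed here the spring bolt gives way and snaps over the lid's striker bar at about 5 to 10 N; after some 4 mm of easy travel it meets a rubber buffer (about 5 N per mm) and is home when that pushes back with 5 N or more.
- white_stamp: Loose white plaster stamp, round, waisted, 28 mm across and 47 mm tall, about 30 g, standing on its face; origin at the centre of its underside. It is to go into the empty compartment.
- red_stamp: Loose terracotta-red stamp, same size, standing in the compartment at y > 0 of the case; stays there.
- orange_pot: Bystander: loose glaze pot, orange-brown with a white screw lid, 49 mm across, 51 mm high.
- green_tile: Bystander: loose green test tile, 30 x 45 mm, 9 mm high.
- tape_roll: Bystander: loose roll of masking tape, 104 mm across, 25 mm high.
- catch_nominal (a point): Nominal middle of the steel catch on the case's front wall, (-75, 0, 50) mm in the case's frame; 44 mm wide, 83 mm forward of the case's centre, top at 68 mm. It was screwed on by eye, up to 7 mm too high or too low, so the height of the click is unknown (this point does not show it): let force decide.

How it is judged:
By the outcome, as a careful person would: the job done as asked, in the order asked, and still so for the second after the job is handed in, with the robot touching nothing.
It also fails if it takes over 61 s, if anything falls off the work surface, if the arm or the gripper's body presses on something with over 40 N, if the wrist force passes 120 N, or if a joint passes its speed limit or range.

## Working session

There is one attempt and no reset: what is moved stays moved. The work goes in short steps, Python scripts to look and compute and a tool call to move; the robot and the scene stay as the last step left them, time stands still between calls to the robot, and variables do not carry over. Pictures are saved under pics/ and viewed, at most 10 in all, crops included, and the job is handed in when it is done.

Besides the shell and the picture viewer there is one more tool, called after ">>>" as a command line: name --pt "numbers of a row" for each row, then --argument value for the rest. drive_tool: Moves the arm, as the interface text tells. Shift numbers are shares of 80 cm and turn numbers shares of 90 degrees, none past 1 either way. Its arguments: {"type":"object","properties":{"rows":{"type":"array"},"claw":{"type":"number"},"newtons":{"type":"number"}},"required":["rows"]}

```bash
mkdir -p pics; cat > h.py <<'E'
import numpy as np, cv2, json
from scipy.spatial.transform import Rotation as R
from bench import get_obs, camera, camera_params, hand_in
def snap(n):
    p=camera_params(n); im,d=camera(n); np.savez(f'{n}.npz',im=im,d=d,T=p['T'],k=[p['fx'],p['fy'],p['cx'],p['cy']]); return im,d
def world(n,pts):
    f=np.load(f'{n}.npz'); fx,fy,cx,cy=f['k']; o=[]
    for u,v in pts:
        w=f['d'][v-1:v+2,u-1:u+2]; w=w[w>0]; z=np.median(w) if len(w) else np.nan
        o.append((f['T']@[(u-cx)/fx*z,-(v-cy)/fy*z,-z,1])[:3])
    return np.array(o)
def cloud(n):
    f=np.load(f'{n}.npz'); fx,fy,cx,cy=f['k']; z=f['d']; v,u=np.mgrid[:z.shape[0],:z.shape[1]]
    P=np.stack([(u-cx)/fx*z,-(v-cy)/fy*z,-z],-1)@f['T'][:3,:3].T+f['T'][:3,3]; P[z<=0]=np.nan
    return P,f['im']
E
python3 - <<'E'
from h import *
ims=[snap(n)[0] for n in('scene','top')]
for n,i in zip(('scene','top'),ims): cv2.imwrite(f'pics/{n}0.png',i[...,::-1]); print({k:v for k,v in camera_params(n).items()})
print(get_obs())
E
```

```text
{'fx': 431.14519685638464, 'fy': 431.14519685638464, 'cx': 282.47878988136284, 'cy': 216.79222679545953, 'T': array([[-8.58468234e-01,  3.44277177e-01, -3.80138811e-01,
         1.51754178e+02],
       [-5.12824215e-01, -5.85769264e-01,  6.27603135e-01,
         5.91736418e+02],
       [-6.60419610e-03,  7.33721742e-01,  6.79417979e-01,
         8.12124167e+02],
       [ 0.00000000e+00,  0.00000000e+00,  0.00000000e+00,
         1.00000000e+00]])}
{'fx': 539.0157256735392, 'fy': 539.0157256735392, 'cx': 267.37226220948384, 'cy': 221.6407917458903, 'T': array([[-1.06456519e-02,  9.95358523e-01, -9.56455992e-02,
         4.16693659e+02],
       [-9.99751331e-01, -1.24691520e-02, -1.84877518e-02,
        -1.25598873e+02],
       [-1.95945609e-02,  9.54250009e-02,  9.95243750e-01,
         1.45214261e+03],
       [ 0.00000000e+00,  0.00000000e+00,  0.00000000e+00,
         1.00000000e+00]])}
{'t': 0.1, 'joint_positions': array([ 1.20480969,  0.41183567, -0.01269966,  1.59696724,  0.00560335,
        1.13427513, -0.08222459]), 'dq': array([ 0.00109263, -0.00033414, -0.00086574, -0.00071202,  0.00091125,
       -0.00085805,  0.00104028]), 'joint_efforts': array([ 2.89550902e-03, -6.01823044e+01,  6.84045944e-01, -3.00088942e+01,
        1.39711710e-02,  6.42832514e-03,  1.92156375e-05]), 'eef_pos': array([ 183.18997841, -597.04668116,  203.12461134]), 'tool_rot': array([-7.06629330e-04,  9.88936354e-01,  1.48338677e-01, -1.61663149e-04]), 'force': array([-0.25298707, -0.61801777, -0.21219616]), 'ft_torque': array([-0.04204384,  0.04429096,  0.00923761]), 'gripper_force': 0.0, 'opening': 1.0025367968771153}
```

View pics/top0.png

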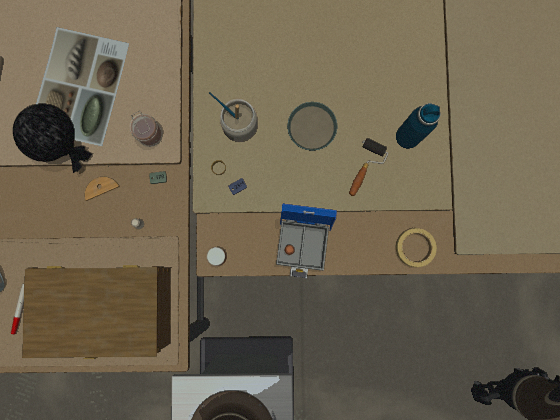

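View pics/scene0.png

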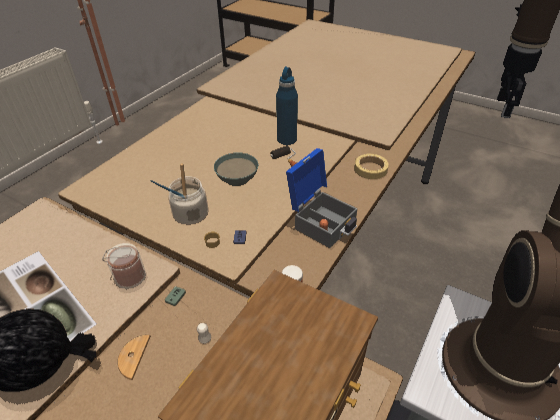

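The top view shows the white stamp at (137,223), a wooden cabinet below it at (24–157, 267–357), the case at (302,246) with its lid open at (308,214), the red stamp at (289,250), the pot at (216,256) and the tape at (417,247).

```bash
python3 - <<'E'
from h import *
np.set_printoptions(precision=1,suppress=True)
pts=dict(stamp=(137,223),nearst=(137,235),cab1=(30,275),cab2=(150,275),cab3=(150,350),cab_side=(165,300),pot=(216,256),red=(289,250),floor=(313,250),tile=(158,178),lidtop=(308,207),jar=(146,129),tbl1=(210,220),tbl2=(100,225),bottle=(418,125),catch=(300,271),edge=(170,340),right=(380,250),bl=(120,255), boardL=(170,255),roller=(365,175))
for k,w in zip(pts,world('top',pts.values())): print(k,w)
P,im=cloud('top')
# stamp
s=P[213:233,127:148].reshape(-1,3); s=s[s[:,2]>25]; print('stamp',len(s),s.mean(0),s.min(0),s.max(0))
for n in('top','scene'):
    P,im=cloud(n); h=cv2.cvtColor(im,cv2.COLOR_RGB2HSV)
    q=P.reshape(-1,3); 
    x,y,z=q.T
    m=(x>250)&(x<480)&(y>-300)&(y<-100)&(z>44)&(z<58)
    a=q[m&(h[...,1].ravel()<70)]; print(n,len(a),a.min(0),a.max(0))
    r=cv2.minAreaRect(a[:,:2].astype(np.float32)); print(r)
    g=(abs(h[...,0].ravel().astype(int)-113)<12)&(h[...,1].ravel()>150)&(x>250)&(x<480)&(y>-300)&(y<-100)&(z>60)
    b=q[g]; print('lid',len(b),b.min(0),b.max(0)); c=b.mean(0); _,S,V=np.linalg.svd(b-c); print(c,S/np.sqrt(len(b)),V)
cv2.imwrite('pics/casetop.png',cv2.resize(np.hstack([np.load('top.npz')['im'][195:285,265:345],np.load('top.npz')['im'][195:285,100:180]]),None,fx=5,fy=5,interpolation=cv2.INTER_CUBIC)[...,::-1])
E
```

```text
stamp [552.6 244.1  45.2]
nearst [524.3 255.6  -0.1]
cab1 [419.  451.4 202.8]
cab2 [416.  171.1 202. ]
cab3 [245.1 169.6 201. ]
cab_side [352.5 161.1  80.7]
pot [463.3  35.   51.1]
red [ 476.7 -155.    50.6]
floor [ 477.9 -220.2    5.2]
tile [678.2 197.4  10.4]
lidtop [ 572.3 -198.6  183. ]
jar [788.5 208.  105.7]
tbl1 [562.7  57.1  -0.7]
tbl2 [552.6 356.4   2.1]
bottle [ 762.  -460.7  199.4]
catch [ 422.  -182.2   61.6]
edge [245.1 160.7  15.7]
right [ 476.1 -400.4   -2.1]
bl [470.3 298.7   8.2]
boardL [468.7 163.6   8.6]
roller [ 676.6 -362.2   20.5]
stamp 69 [554.7 248.4  43.4] [545.  239.2  25.3] [567.2 261.3  53.2]
top 162 [ 409.1 -248.4   44.3] [ 479.5 -120.8   57.8]
((444.0816650390625, -184.468505859375), (127.32650756835938, 69.77983856201172), 89.44525909423828)Traceback (most recent call last):
  File "<stdin>", line 16, in <module>
    return umr_minimum(a, axis, None, out, keepdims, initial, where)
ValueError: zero-size array to reduction operation minimum which has no identity
```

```bash
python3 - <<'E'
from h import *
np.set_printoptions(precision=1,suppress=True)
for n in('top','scene'):
    P,im=cloud(n); h=cv2.cvtColor(im,cv2.COLOR_RGB2HSV).reshape(-1,3).astype(int)
    q=P.reshape(-1,3); x,y,z=q.T
    box=(x>380)&(x<640)&(y>-300)&(y<-100)
    a=q[box&(z>47)&(z<57)&(h[:,1]<70)]; print(n,len(a),np.percentile(a,[1,99],axis=0))
    print(cv2.minAreaRect(a[:,:2].astype(np.float32)))
    b=q[box&(abs(h[:,0]-113)<12)&(h[:,1]>150)&(z>60)]
    print('lid',len(b))
    if len(b): c=b.mean(0); _,S,V=np.linalg.svd(b-c); print(b.min(0),b.max(0),c,S/np.sqrt(len(b)),V)
    s=q[(x>520)&(x<590)&(y>215)&(y<280)&(z>20)]; print('stamp',len(s),s.mean(0),s.min(0),s.max(0), s[s[:,2]>40].mean(0))
    p=q[(x>420)&(x<510)&(y>0)&(y<80)&(z>46)]; print('pot',p.mean(0))
f=np.load('top.npz')['im'];g=np.load('scene.npz')['im']
cv2.imwrite('pics/casetop.png',cv2.resize(np.hstack([f[195:285,265:345],g[145:250,280:365][:90,:80]]),None,fx=5,fy=5,interpolation=cv2.INTER_CUBIC)[...,::-1])
E
```

```text
top 306 [[ 426.6 -256.9   47.2]
 [ 552.2 -123.6   56.6]]
((478.6722717285156, -188.24594116210938), (124.0193862915039, 135.9957733154297), 82.14533996582031)
lid 802
[ 526.9 -264.4   60.3] [ 581.1 -132.3  192.5] [ 558.8 -200.3  140.4] [43.1 38.1  4.2] [[ 0.1  0.   1. ]
 [-0.1 -1.   0.1]
 [-1.   0.1  0.1]]
stamp 73 [554.7 248.   42.2] [545.  239.2  20. ] [567.2 261.3  53.2] [555.4 249.2  45.4]
pot [464.1  35.9  52. ]
scene 338 [[ 408.3 -254.9   47.1]
 [ 552.1 -120.3   55.9]]
((478.157470703125, -186.12942504882812), (126.91309356689453, 142.31158447265625), 81.77086639404297)
lid 1347
[ 526.1 -264.    60.9] [ 581.9 -128.7  186.2] [ 556.8 -200.   125.1] [42.9 35.   4.7] [[ 0.2  1.   0.2]
 [ 0.1 -0.2  1. ]
 [-1.   0.1  0.2]]
stamp 129 [551.9 254.1  38.7] [544.2 240.9  20.5] [567. 263.  48.] [553.7 252.7  43.9]
pot [463.5  33.3  49.7]
```

View pics/casetop.png

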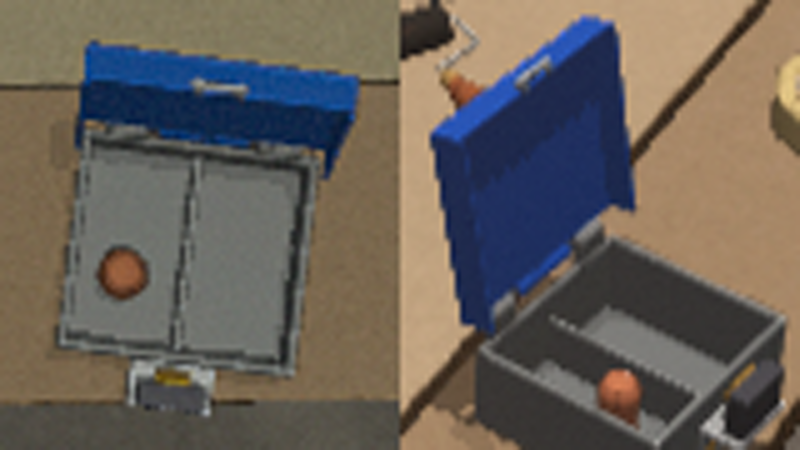

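The left half shows the case from the top, rotated about −7°, with rim corners in the crop at about (62,343), (293,373), (317,160) and (85,128). The catch is at (170,385) and the right-hand compartment is empty. I'll intersect the rim corners with the plane z=52.

```bash
python3 - <<'E'
from h import *
np.set_printoptions(precision=2,suppress=True)
f=np.load('top.npz'); fx,fy,cx,cy=f['k'];T=f['T']
def pl(u,v,z):
    d=T[:3,:3]@[(u-cx)/fx,-(v-cy)/fy,-1]; return T[:3,3]+d*(z-T[2,3])/d[2]
C=np.array([pl(265+a/5-.5+.1,195+b/5-.5+.1,52)[:2] for a,b in((60,345),(295,374),(318,158),(85,126))]);print(C)
M=np.array([[-57.5,62],[-57.5,-62],[57.5,-62],[57.5,62]])
# rigid fit
A=M-M.mean(0);B=C-C.mean(0);H=A.T@B;th=np.arctan2(H[0,1]-H[1,0],H[0,0]+H[1,1]);print(np.degrees(th),C.mean(0))
c,s=np.cos(th),np.sin(th);print(C-(M@np.array([[c,s],[-s,c]])+C.mean(0)))
print('red',pl(289.2,249,47),'white',pl(137,222.5,47))
P,im=cloud('top');q=P[205:240,120:155].reshape(-1,3);print(q[q[:,2]>30])
E
```

```text
[[ 441.79 -122.33]
 [ 425.52 -243.51]
 [ 537.35 -257.76]
 [ 555.61 -136.77]]
-7.713500794310417 [ 490.07 -190.09]
[[ 0.38 -1.39]
 [ 0.75  0.3 ]
 [-1.38  1.49]
 [ 0.24 -0.4 ]]
red [ 479.44 -155.59   47.  ] white [553.76 243.64  47.  ]
[[565.48 251.    49.68]
 [565.66 248.91  47.64]
 [567.22 250.24  32.62]
 [563.63 255.58  42.4 ]
 [563.68 253.13  41.63]
 [563.48 250.06  43.2 ]
 [563.33 247.11  44.32]
 [563.66 245.38  40.8 ]
 [563.52 242.46  41.81]
 [560.66 257.27  45.81]
 [560.41 254.04  47.95]
 [561.11 253.34  40.73]
 [560.59 249.4   45.53]
 [560.18 245.78  49.21]
 [560.26 243.44  48.06]
 [560.42 241.28  46.2 ]
 [560.8  239.69  42.12]
 [558.55 261.27  40.75]
 [557.76 256.56  48.3 ]
 [557.78 254.06  47.76]
 [558.08 252.29  44.5 ]
 [557.53 248.28  49.62]
 [557.64 246.01  48.22]
 [557.72 243.68  47.02]
 [558.25 242.5   41.42]
 [557.98 239.24  43.75]
 [555.64 260.52  43.36]
 [554.63 255.18  53.24]
 [555.29 254.43  46.26]
 [555.05 251.23  48.34]
 [555.25 249.23  45.91]
 [555.35 246.94  44.56]
 [555.53 244.84  42.47]
 [555.21 241.43  45.39]
 [555.63 239.97  40.78]
 [556.47 239.6   31.91]
 [552.44 258.93  49.03]
 [552.86 257.56  44.36]
 [552.61 254.31  46.57]
 [551.95 249.92  53.08]
 [552.28 248.29  49.31]
 [551.9  244.7   52.91]
 [552.59 244.04  45.38]
 [552.58 241.44  45.22]
 [553.09 240.27  39.52]
 [550.29 257.76  43.49]
 [549.72 253.58  49.16]
 [550.02 251.87  45.68]
 [550.64 251.06  38.79]
 [550.42 247.88  40.75]
 [549.73 243.4   47.69]
 [550.26 242.32  41.73]
 [550.09 239.3   43.14]
 [547.88 258.43  40.89]
 [547.58 254.99  43.82]
 [547.33 251.71  46.16]
 [547.38 249.3   45.28]
 [547.32 246.59  45.52]
 [547.37 244.16  44.69]
 [547.81 242.85  39.55]
 [548.39 241.9   32.96]
 [545.03 252.68  42.4 ]
 [545.32 250.98  38.86]
 [545.43 248.75  37.22]
 [545.   244.92  41.68]]
```

>>> drive_tool --pt "0 0 -0.02 0 0 -0.0726" --pt "0 0 -0.025 0 0 -0.0726" --pt "0 0 -0.025 0 0 -0.0726" --pt "0 0 -0.025 0 0 -0.0726" --pt "0 0 -0.025 0 0 -0.0726" --pt "0 0 -0.025 0 0 -0.0726" --pt "0 0 -0.025 0 0 -0.0726" --pt "0 0 -0.02 0 0 -0.0726" --claw 0.4

```text
t: 0.77
eef_pos: [183.3, -597.5, 357.2]
tool_rot: [0.0, 0.821, 0.571, -0.0]
force: [0.0, -0.5, 0.3]
opening: 0.6
gripper_force: 0.0
```

>>> drive_tool --pt "0 0 0 0 0 -0.0726" --pt "0 0 0 0 0 -0.0726" --pt "0 0 0 0 0 0"

```text
t: 1.02
eef_pos: [183.3, -597.4, 355.7]
tool_rot: [-0.0, 0.751, 0.661, 0.0]
force: [0.3, 0.5, -0.5]
opening: 0.598
gripper_force: 0.0
```

```bash
cat >> h.py <<'E'
np.set_printoptions(precision=4,suppress=True)
def rot(): w,x,y,z=get_obs()['tool_rot']; return R.from_quat([x,y,z,w])
def plan(t,step=35,yaw=None):
    o=get_obs(); r=rot(); d=np.array(t)-o['eef_pos']; n=int(np.ceil(np.linalg.norm(d)/step))
    print('to',t,'rows',n,'shift/row',r.inv().apply(d)/n/800,'total',r.inv().apply(d)/800)
def st():
    o=get_obs(); m=rot().as_matrix(); print('t',o['t'],'pos',o['eef_pos'],'yawY',np.degrees(np.arctan2(m[1,1],m[0,1])),'z',m[:,2],'q',o['joint_positions'],'F',o['force'],'op',o['opening'],o['gripper_force'])
E
python3 - <<'E'
from h import *
st(); plan([520,-200,340])
E
```

```text
t 1.0167 pos [ 183.281  -597.3873  355.7252] yawY -7.307059392568853 z [-0.      0.0004 -1.    ] q [ 1.3441  0.3434 -0.2104  1.3489  0.0707  1.457   1.01  ] F [ 0.2518  0.5217 -0.4786] op 0.5978263436551058 0.0
to [520, -200, 340] rows 15 shift/row [0.0364 0.0236 0.0013] total [0.5462 0.3543 0.0198]
```

>>> drive_tool --pt "0.0364 0.0236 0.001 0 0 0" --pt "0.0364 0.0236 0.001 0 0 0" --pt "0.0364 0.0236 0.001 0 0 0" --pt "0.0364 0.0236 0.001 0 0 0" --pt "0.0364 0.0236 0.001 0 0 0" --pt "0.0364 0.0236 0.001 0 0 0" --pt "0.0364 0.0236 0.001 0 0 0" --pt "0.0364 0.0236 0.001 0 0 0"

```text
t: 1.68
eef_pos: [364.5, -385.0, 349.1]
tool_rot: [-0.0, 0.754, 0.657, -0.0]
force: [0.6, -0.3, -0.4]
opening: 0.603
gripper_force: 0.0
```

>>> drive_tool --pt "0.0364 0.0236 0.001 0 0 0" --pt "0.0364 0.0236 0.001 0 0 0" --pt "0.0364 0.0236 0.001 0 0 0" --pt "0.0364 0.0236 0.001 0 0 0" --pt "0.0364 0.0236 0.001 0 0 0" --pt "0.0364 0.0236 0.001 0 0 0" --pt "0.0364 0.0236 0.001 0 0 0"

```text
t: 2.27
eef_pos: [522.4, -200.6, 343.5]
tool_rot: [-0.0, 0.754, 0.657, -0.0]
force: [0.4, 0.1, -0.2]
opening: 0.6
gripper_force: 0.0
```

>>> drive_tool --pt "0.043 -0.002 0 0 0 0" --pt "0.043 -0.002 0 0 0 0" --pt "0.043 -0.002 0 0 0 0" --pt "0.043 -0.002 0 0 0 0" --pt "0.043 -0.002 0 0 0 0" --pt "0.043 -0.002 0 0 0 0" --pt "0.043 -0.002 0 0 0 0" --pt "0.043 -0.002 0 0 0 0"

```text
t: 2.93
eef_pos: [545.2, 74.0, 343.5]
tool_rot: [-0.0, 0.754, 0.657, -0.0]
force: [1.2, -1.0, 0.4]
opening: 0.599
gripper_force: 0.0
```

>>> drive_tool --pt "0.043 -0.002 0 0 0 0" --pt "0.043 -0.002 0 0 0 0" --pt "0.043 -0.002 0 0 0 0" --pt "0 0 0 0 0 0" --pt "0 0 0 0 0 0"

```text
t: 3.35
eef_pos: [553.6, 177.9, 343.1]
tool_rot: [-0.001, 0.752, 0.659, -0.0]
force: [1.2, -1.1, -0.5]
opening: 0.602
gripper_force: 0.0
```

```bash
python3 - <<'E'
from h import *
st(); plan([556,250,300]); im,d=snap('wrist');im2,_=snap('scene')
cv2.imwrite('pics/w1.png',np.hstack([cv2.resize(im,(400,300)),cv2.resize(im2,(400,300))])[...,::-1])
print(camera_params('wrist')['T'])
E
```

```text
t 3.35 pos [553.5541 177.9174 343.1259] yawY -7.520295071930136 z [-0.0016  0.0006 -1.    ] q [ 0.1277  0.3327 -0.7029  1.4569  0.2135  1.4312 -0.7091] F [ 1.1534 -1.1029 -0.5275] op 0.6016108339708464 0.0
to [556, 250, 300] rows 3 shift/row [ 0.0299 -0.0029  0.018 ] total [ 0.0897 -0.0087  0.054 ]
[[  0.991    0.1272   0.0427 565.0834]
 [ -0.1342   0.9404   0.3125 255.8028]
 [ -0.0004  -0.3154   0.949  512.3626]
 [  0.       0.       0.       1.    ]]
```

View pics/w1.png

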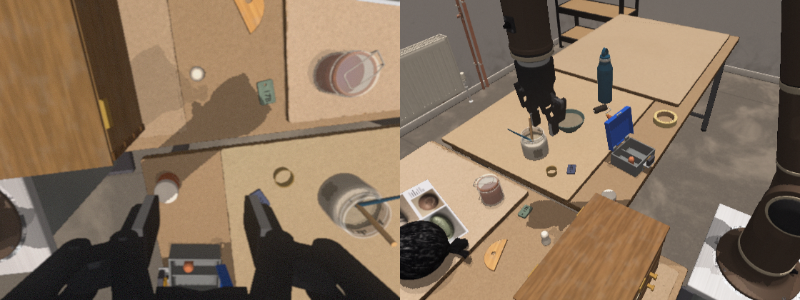

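The left view is from the wrist: stamp at about (276,102) in the full image, and the cabinet face to its left. The right view shows the arm high and clear. I'll measure the stamp from the wrist depth.

```bash
python3 - <<'E'
from h import *
P,im=cloud('wrist'); q=P[80:125,250:300].reshape(-1,3); q=q[q[:,2]>8]
print(len(q),q.mean(0),q.min(0),q.max(0))
for a in range(8,56,6):
    b=q[(q[:,2]>=a)&(q[:,2]<a+6)]
    if len(b): print(a,len(b),b[:,:2].mean(0),b[:,:2].min(0),b[:,:2].max(0))
f=np.load('wrist.npz');fx,fy,cx,cy=f['k'];T=f['T']
g=cv2.resize(im[72:132,240:320],None,fx=10,fy=10,interpolation=cv2.INTER_CUBIC);cv2.imwrite('pics/w2.png',g[...,::-1])
d=T[:3,:3]@[(276-cx)/fx,-(102-cy)/fy,-1];print(T[:3,3]+d*(35-T[2,3])/d[2])
# board step and cabinet face
q=P.reshape(-1,3)
for y0 in(200,240,280):
    b=q[(abs(q[:,1]-y0)<8)&(q[:,0]>380)&(q[:,0]<560)]; 
    print(y0,[(x,np.median(b[abs(b[:,0]-x)<5,2]).round(1) if (abs(b[:,0]-x)<5).any() else None) for x in range(390,540,10)])
E
```

```text
308 [553.8488 251.6994  41.6804] [540.7045 239.5642   8.0922] [565.4056 263.8109  47.7237]
8 16 [553.2272 259.4918] [540.7045 248.9686] [565.4056 263.8109]
32 7 [555.2872 249.9771] [542.703  239.8233] [565.1735 260.2288]
38 137 [553.7605 251.4866] [542.2902 239.5642] [565.0158 262.5108]
44 148 [553.9297 251.1353] [545.2786 242.0214] [562.1031 259.8532]
[555.0549 252.612   35.    ]
200 [(390, np.float64(200.3)), (400, np.float64(200.3)), (410, np.float64(200.2)), (420, np.float64(200.2)), (430, np.float64(143.2)), (440, np.float64(5.6)), (450, np.float64(4.5)), (460, np.float64(4.8)), (470, np.float64(5.1)), (480, np.float64(4.9)), (490, np.float64(444.7)), (500, np.float64(439.3)), (510, np.float64(432.0)), (520, np.float64(419.8)), (530, np.float64(440.1))]
240 [(390, np.float64(200.4)), (400, np.float64(200.4)), (410, np.float64(200.4)), (420, np.float64(200.3)), (430, np.float64(144.1)), (440, np.float64(173.1)), (450, np.float64(4.5)), (460, np.float64(5.2)), (470, np.float64(5.1)), (480, np.float64(5.0)), (490, np.float64(4.7)), (500, np.float64(4.7)), (510, np.float64(4.7)), (520, np.float64(-0.2)), (530, np.float64(-0.7))]
280 [(390, np.float64(200.6)), (400, np.float64(200.5)), (410, np.float64(200.5)), (420, np.float64(200.5)), (430, np.float64(151.9)), (440, np.float64(5.0)), (450, np.float64(4.8)), (460, np.float64(4.8)), (470, np.float64(5.0)), (480, np.float64(5.1)), (490, np.float64(4.8)), (500, np.float64(4.5)), (510, np.float64(4.9)), (520, np.float64(0.2)), (530, np.float64(-0.7))]
```

View pics/w2.png

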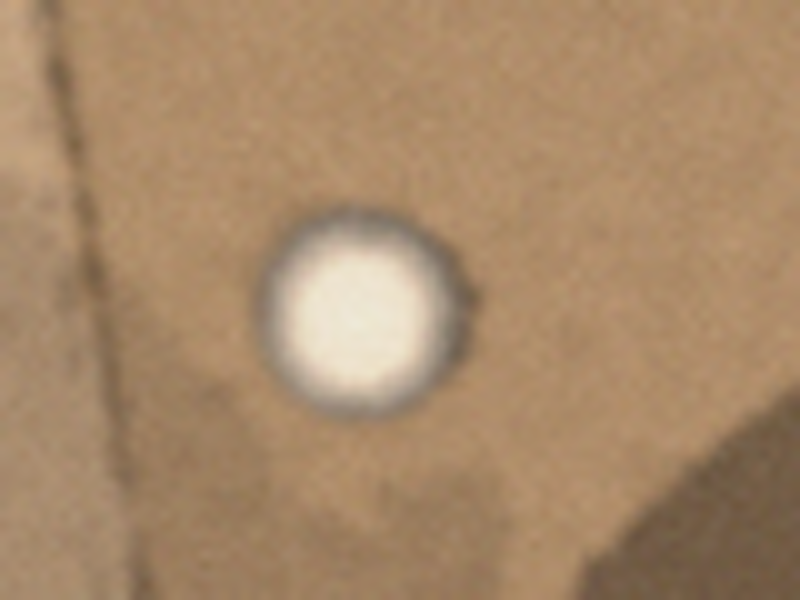

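The stamp's knob is about 24 mm across, centred near (554, 251), and the cabinet face is at x≈432. Next: move over the stamp and descend.

```bash
python3 - <<'E'
from h import *
plan([554,251.3,343]);
E
```

```text
to [554, 251.3, 343] rows 3 shift/row [ 0.0317 -0.0045  0.0001] total [ 0.0951 -0.0135  0.0003]
```

>>> drive_tool --pt "0.0317 -0.0045 0 0 0 0" --pt "0.0317 -0.0045 0 0 0 0" --pt "0.0317 -0.0045 0 0 0 0" --pt "0 0 0.04 0 0 0" --pt "0 0 0.04 0 0 0" --pt "0 0 0.04 0 0 0" --pt "0 0 0.04 0 0 0" --pt "0 0 0.04 0 0 0"

```text
t: 4.12
eef_pos: [554.5, 249.7, 182.5]
tool_rot: [0.001, 0.754, 0.657, -0.0]
force: [0.3, 0.2, -0.1]
opening: 0.6
gripper_force: 0.0
```

>>> drive_tool --pt "0 0 0.04 0 0 0" --pt "0 0 0.04 0 0 0" --pt "0 0 0.02 0 0 0" --pt "0 0 0 0 0 0" --pt "0 0 0 0 0 0"

```text
t: 4.53
eef_pos: [554.0, 250.4, 103.5]
tool_rot: [0.0, 0.753, 0.658, -0.001]
force: [0.3, -0.1, -0.2]
opening: 0.599
gripper_force: 0.0
```

```bash
python3 - <<'E'
from h import *
st(); plan([554,251.3,11]); im,d=snap('wrist');im2,_=snap('scene')
cv2.imwrite('pics/w3.png',np.hstack([cv2.resize(im,(400,300)),cv2.resize(im2[220:420,100:367],(400,300))])[...,::-1])
E
```

```text
t 4.5333 pos [554.0312 250.4036 103.4991] yawY -7.776158534828698 z [-0.0013 -0.0012 -1.    ] q [-0.0448  0.5704 -0.6471  1.7092  0.3978  0.9987 -0.9713] F [ 0.3269 -0.1424 -0.2425] op 0.5994585750640022 0.0
to [554, 251.3, 11] rows 3 shift/row [ 0.0004 -0.      0.0385] total [ 0.0013 -0.0001  0.1156]
```

View pics/w3.png

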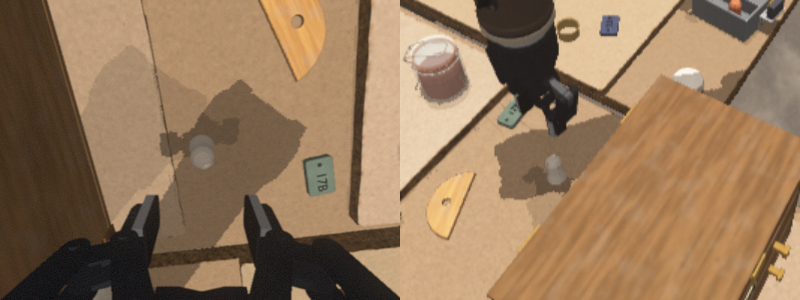

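The stamp is at (282,210) in the full wrist image, centred between the fingers. The arm is clear of the cabinet.

```bash
python3 - <<'E'
from h import *
P,im=cloud('wrist'); q=P[180:250,245:320].reshape(-1,3); q=q[(q[:,2]>8)&(q[:,2]<60)]
for a in range(8,56,6):
    b=q[(q[:,2]>=a)&(q[:,2]<a+6)]
    if len(b): print(a,len(b),b[:,:2].mean(0),b[:,:2].min(0),b[:,:2].max(0))
E
```

```text
8 168 [554.4068 258.9599] [540.7853 246.6161] [565.8257 263.9582]
14 112 [553.9716 258.6726] [542.508  251.0642] [564.4255 262.1043]
20 44 [554.1508 259.9587] [545.1704 255.4412] [563.0085 261.4193]
26 34 [555.2079 260.7345] [546.3066 256.346 ] [563.5761 262.1321]
32 48 [554.2905 260.2438] [542.7931 247.6069] [565.6159 262.7381]
38 412 [554.659  254.5366] [542.5057 240.355 ] [565.5213 262.9956]
44 463 [553.8748 251.5267] [545.1541 242.3889] [562.5237 260.1582]
```

>>> drive_tool --pt "0.001 0 0.03 0 0 0" --pt "0 0 0.03 0 0 0" --pt "0 0 0.03 0 0 0" --pt "0 0 0.02 0 0 0" --pt "0 0 0.008 0 0 0" --pt "0 0 0 0 0 0" --pt "0 0 0 0 0 0"

```text
t: 5.22
eef_pos: [554.8, 253.6, 11.0]
tool_rot: [0.0, 0.752, 0.659, 0.001]
force: [0.2, 0.1, -0.2]
opening: 0.6
gripper_force: 0.0
```

>>> drive_tool --pt "0 0 0 0 0 0" --pt "0 0 0 0 0 0" --pt "0 0 0 0 0 0" --pt "0 0 0 0 0 0" --pt "0 0 0 0 0 0" --pt "0 0 0 0 0 0" --claw 1 --newtons 30

```text
t: 5.72
eef_pos: [555.1, 253.6, 11.0]
tool_rot: [0.001, 0.752, 0.659, 0.001]
force: [1.4, -0.2, 6.7]
opening: 0.234
gripper_force: 29.3
```

>>> drive_tool --pt "0 0 0 0 0 0" --pt "0 0 0 0 0 0" --pt "0 0 -0.02 0 0 0" --pt "0 0 -0.04 0 0 0" --pt "0 0 -0.04 0 0 0" --pt "0 0 -0.04 0 0 0" --pt "0 0 0 0 0 0"

```text
t: 6.3
eef_pos: [556.8, 255.5, 128.4]
tool_rot: [0.001, 0.752, 0.659, 0.005]
force: [0.6, 0.7, -0.2]
opening: 0.228
gripper_force: 29.3
```

```bash
python3 - <<'E'
from h import *
st(); im,d=snap('wrist');im2,_=snap('scene')
cv2.imwrite('pics/w4.png',np.hstack([cv2.resize(im,(400,300)),cv2.resize(im2[150:350,100:367],(400,300))])[...,::-1])
E
```

```text
t 6.3 pos [556.7628 255.4574 128.353 ] yawY -7.592689132307204 z [ 0.0086  0.0042 -1.    ] q [-0.0389  0.5448 -0.6622  1.6859  0.382   1.0334 -0.9591] F [ 0.5603  0.6786 -0.2339] op 0.2275077863487566 29.33443155452551
```

View pics/w4.png

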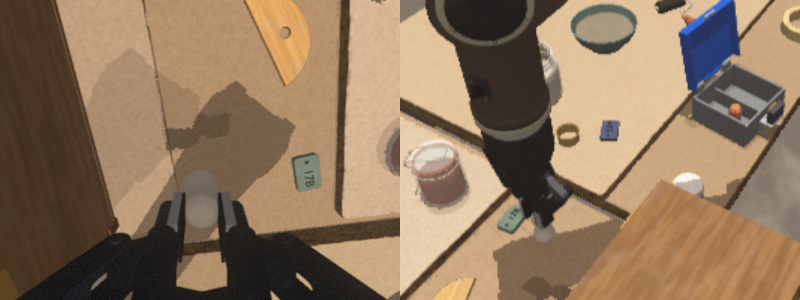

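The stamp is held: knob at about (281,295) and base at about (281,258) in the wrist image, fingers either side. Now measure it in the tool frame.

```bash
python3 - <<'E'
from h import *
o=get_obs();r=rot();P,im=cloud('wrist')
s=im.max(-1).astype(int)-im.min(-1)<45
m=np.zeros(s.shape,bool);m[235:325,255:308]=1
q=P[m&s]; t=r.inv().apply(q-o['eef_pos']); t=t[(abs(t[:,0])<25)&(t[:,2]>-45)&(t[:,2]<30)&(abs(t[:,1])<16)]
for a in range(-45,30,5):
    b=t[(t[:,2]>=a)&(t[:,2]<a+5)]
    if len(b): print(a,len(b),b.mean(0),b[:,:2].min(0),b[:,:2].max(0))
plan([486,-219.2,300]); plan([556.8,255,250])
E
```

```text
-45 205 [  3.5061   0.7563 -41.4624] [-6.9351 -9.945 ] [14.8003 11.4382]
-40 1571 [  2.1773   0.8568 -38.1517] [ -9.8256 -10.1397] [14.7123 11.8071]
-35 395 [  8.5711   1.033  -32.9749] [-10.2033 -10.2992] [13.895  10.9631]
-30 156 [  9.5415   0.9789 -27.4966] [ 4.8341 -8.7497] [11.5147 10.8651]
-25 140 [  8.9596   0.6679 -22.4324] [ 3.703  -9.0782] [11.1116 10.7261]
-20 120 [  8.5187   0.167  -17.4565] [ 3.5876 -8.7828] [10.5485  9.9965]
-15 223 [  7.4791   0.1965 -12.1749] [  0.0556 -10.2002] [10.7706 10.8504]
-10 334 [ 7.6539  0.8138 -7.4916] [ -3.7183 -10.9523] [11.9466 12.1996]
-5 333 [ 8.3821  0.2872 -2.4848] [ -2.8788 -12.387 ] [13.1903 13.5678]
0 225 [9.5647 0.7424 1.7055] [ -2.6364 -13.04  ] [13.5002 14.3822]
5 7 [11.8974  1.2068  5.6256] [10.2242 -5.5154] [12.6722  8.3952]
to [486, -219.2, 300] rows 15 shift/row [-0.0398 -0.0004 -0.0148] total [-0.5967 -0.0062 -0.2217]
to [556.8, 255, 250] rows 4 shift/row [ 0.0006  0.0007 -0.0396] total [ 0.0025  0.0028 -0.1584]
```

>>> drive_tool --pt "0 0 -0.035 0 0 0" --pt "0 0 -0.035 0 0 0" --pt "0 0 -0.035 0 0 0" --pt "0 0 -0.035 0 0 0" --pt "0 0 -0.035 0 0 0" --pt "-0.02 0 0 0 0 0" --pt "-0.0398 -0.0004 0 0 0 0" --pt "-0.0398 -0.0004 0 0 0 0"

```text
t: 7.07
eef_pos: [541.8, 174.2, 260.3]
tool_rot: [-0.001, 0.752, 0.66, -0.001]
force: [-0.1, 0.0, -0.8]
opening: 0.226
gripper_force: 29.4
```

>>> drive_tool --pt "-0.0398 -0.0004 0 0 0 0" --pt "-0.0398 -0.0004 0 0 0 0" --pt "-0.0398 -0.0004 0 0 0 0" --pt "-0.0398 -0.0004 0 0 0 0" --pt "-0.0398 -0.0004 0 0 0 0" --pt "-0.0398 -0.0004 0 0 0 0" --pt "-0.0398 -0.0004 0 0 0 0" --pt "-0.0398 -0.0004 0 0 0 0"

```text
t: 7.73
eef_pos: [505.2, -79.7, 260.2]
tool_rot: [-0.001, 0.753, 0.659, -0.001]
force: [0.9, -0.8, 0.7]
opening: 0.23
gripper_force: 29.4
```

>>> drive_tool --pt "-0.0398 -0.0004 0 0 0 0" --pt "-0.0398 -0.0004 0 0 0 0" --pt "-0.0398 -0.0004 0 0 0 0" --pt "-0.0398 -0.0004 0 0 0 0" --pt "-0.02 0 0 0 0 0" --pt "0 0 0 0 0 0" --pt "0 0 0 0 0 0"

```text
t: 8.32
eef_pos: [485.3, -220.6, 260.1]
tool_rot: [-0.001, 0.753, 0.658, -0.0]
force: [-0.3, 1.7, -0.7]
opening: 0.227
gripper_force: 29.4
```

```bash
python3 - <<'E'
from h import *
st(); plan([486,-219.2,120])
snap('wrist'); P,im=cloud('wrist'); cv2.imwrite('pics/w5.png',im[...,::-1])
E
```

```text
t 8.3167 pos [ 485.306  -220.6442  260.0637] yawY -7.737812711157116 z [-0.0022  0.0012 -1.    ] q [ 0.7751  0.2572 -0.5337  1.712   0.1379  1.2125  0.0719] F [-0.317   1.681  -0.7268] op 0.22719201324425858 29.410137754603056
to [486, -219.2, 120] rows 5 shift/row [0.0003 0.0002 0.035 ] total [0.0017 0.001  0.1751]
```

View pics/w5.png

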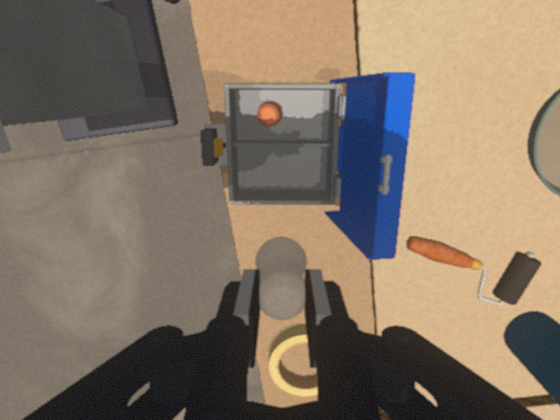

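The wrist view shows the rim's outer corners at about (225,85), (229,205) and (341,203), the divider running along row 142, and the catch at (210,146). Check the case pose from this.

```bash
python3 - <<'E'
from h import *
f=np.load('wrist.npz');fx,fy,cx,cy=f['k'];T=f['T']
def pl(u,v,z):
    d=T[:3,:3]@[(u-cx)/fx,-(v-cy)/fy,-1]; return T[:3,3]+d*(z-T[2,3])/d[2]
for u,v,z in((225,85,52),(229,205,52),(341,203,52),(232,142,34),(329,142,34)): print(u,v,pl(u,v,z))
P,im=cloud('wrist');q=P.reshape(-1,3);th=np.radians(-7.7);c,s=np.cos(th),np.sin(th)
l=np.c_[(q[:,0]-490)*c+(q[:,1]+190)*s,-(q[:,0]-490)*s+(q[:,1]+190)*c,q[:,2]]
m=(abs(l[:,0])<75)&(abs(l[:,1])<75)
a=l[m&(abs(l[:,2]-52)<2.5)&(l[:,0]<58)]; print('rim',len(a),np.percentile(a,[2,98],axis=0))
d=l[m&(abs(l[:,2]-34)<2.5)&(abs(l[:,1])<9)&(abs(l[:,0])<45)];print('div',len(d),d.mean(0),np.polyfit(d[:,0],d[:,1],1))
for nm,k in(('frontwall',(abs(l[:,2]-52)<2.5)&(abs(l[:,1])<55)&(abs(l[:,1])>25)&(l[:,0]<-45)&(l[:,0]>-62)),('rightwall',(abs(l[:,2]-52)<2.5)&(abs(l[:,0])<45)&(l[:,1]<-50))): print(nm,k.sum(),l[k].mean(0))
ca=l[(l[:,0]<-60)&(l[:,0]>-95)&(abs(l[:,1])<30)&(l[:,2]>30)];print('catch',np.percentile(ca,[2,50,98],axis=0))
E
```

```text
225 85 [ 441.5072 -122.0259   52.    ]
229 205 [ 423.4053 -243.3564   52.    ]
341 203 [ 544.1074 -257.3141   52.    ]
232 142 [ 435.82   -179.0527   34.    ]
329 142 [ 539.2936 -193.0118   34.    ]
rim 2116 [[-65.4249 -60.8592  49.6245]
 [ 54.7071  61.827   53.1243]]
div 323 [-0.4544  0.82   33.1404] [0.0007 0.8203]
frontwall 268 [-56.8044   4.1284  50.9624]
rightwall 361 [  2.0073 -58.5669  50.9978]
catch [[-83.2689 -19.1567  32.3465]
 [-71.4691   3.6839  57.7672]
 [-62.357   21.6305  62.5933]]
```

>>> drive_tool --pt "0.003 -0.001 0.035 0 0 0" --pt "0 0 0.04 0 0 0" --pt "0 0 0.04 0 0 0" --pt "0 0 0.04 0 0 0" --pt "0 0 0.04 0 0 0" --pt "0 0 0.03 0 0 0" --pt "0 0 0 0 0 0" --pt "0 0 0 0 0 0"

```text
t: 9.03
eef_pos: [485.4, -215.6, 80.8]
tool_rot: [-0.001, 0.752, 0.66, -0.0]
force: [1.3, -0.9, -0.1]
opening: 0.23
gripper_force: 29.4
```

```bash
python3 - <<'E'
from h import *
st(); plan([485,-218.5,25])
E
```

```text
t 9.0333 pos [ 485.3649 -215.5577   80.8247] yawY -7.461826569309042 z [-0.0024  0.0019 -1.    ] q [ 0.7109  0.4469 -0.4889  1.9227  0.2743  0.8405 -0.0527] F [ 1.3251 -0.913  -0.1476] op 0.2300304885681248 29.428260045569914
to [485, -218.5, 25] rows 2 shift/row [-0.0019  0.0001  0.0349] total [-0.0038  0.0002  0.0698]
```

>>> drive_tool --pt "-0.003 0 0.02 0 0 0" --pt "0 0 0.02 0 0 0" --pt "0 0 0.02 0 0 0" --pt "0 0 0.01 0 0 0" --pt "0 0 0.008 0 0 0" --pt "0 0 0.003 0 0 0" --pt "0 0 0 0 0 0"

```text
t: 9.62
eef_pos: [486.0, -219.7, 17.3]
tool_rot: [0.0, 0.752, 0.659, 0.0]
force: [-0.6, 0.3, -0.0]
opening: 0.232
gripper_force: 29.4
```

>>> drive_tool --pt "0 0 0.0025 0 0 0" --pt "0 0 0.0025 0 0 0" --pt "0 0 0 0 0 0"

```text
t: 9.87
eef_pos: [486.8, -220.5, 14.8]
tool_rot: [0.001, 0.752, 0.659, 0.0]
force: [-2.9, 0.3, 14.5]
opening: 0.232
gripper_force: 32.1
```

>>> drive_tool --pt "0 0 -0.002 0 0 0" --pt "0 0 0 0 0 0"

```text
t: 10.03
eef_pos: [486.2, -220.1, 15.2]
tool_rot: [0.001, 0.752, 0.659, 0.0]
force: [-0.7, -0.2, -1.0]
opening: 0.232
gripper_force: 29.7
```

>>> drive_tool --pt "0 0 0 0 0 0" --pt "0 0 0 0 0 0" --pt "0 0 0 0 0 0" --pt "0 0 0 0 0 0" --claw 0.5

```text
t: 10.37
eef_pos: [485.4, -219.8, 14.1]
tool_rot: [-0.0, 0.752, 0.659, -0.0]
force: [-0.1, -0.1, -0.6]
opening: 0.501
gripper_force: 0.0
```

>>> drive_tool --pt "0 0 -0.01 0 0 0" --pt "0 0 -0.03 0 0 0" --pt "0 0 -0.04 0 0 0" --pt "0 0 -0.04 0 0 0" --pt "0 0 -0.04 0 0 0" --pt "0 0 -0.04 0 0 0" --pt "0 0 -0.04 0 0 0" --pt "0 0 -0.02 0 0 0"

```text
t: 11.03
eef_pos: [486.8, -219.9, 227.0]
tool_rot: [0.002, 0.752, 0.659, 0.001]
force: [0.6, 0.0, 0.2]
opening: 0.497
gripper_force: 0.0
```

```bash
python3 - <<'E'
from h import *
st(); a,_=snap('wrist'); b,_=snap('scene')
cv2.imwrite('pics/w6.png',np.hstack([cv2.resize(a[30:330,100:500],(400,300)),cv2.resize(b[140:260,270:430],(400,300),interpolation=cv2.INTER_CUBIC)])[...,::-1])
E
```

```text
t 11.0333 pos [ 486.8179 -219.868   226.9541] yawY -7.57238194673892 z [ 0.0046 -0.0021 -1.    ] q [ 0.7742  0.282  -0.5393  1.7629  0.1593  1.135   0.0533] F [0.5592 0.0307 0.2015] op 0.4968082672382689 0.0
```

View pics/w6.png

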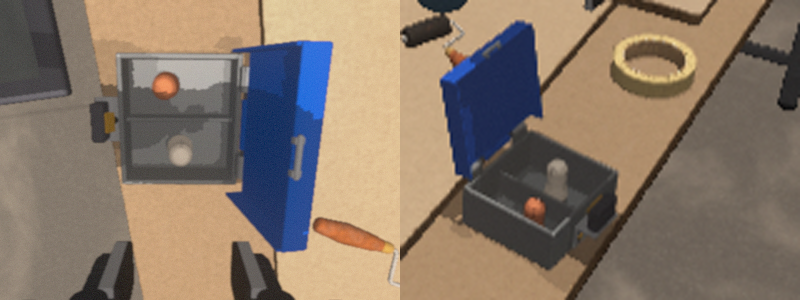

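The stamp stands upright in the empty compartment (left view: (180,150)) and the red one is still in place. Next: close the gripper, go behind the lid, and tilt the tool 12°.

>>> drive_tool --pt "0 0 -0.04 0 0 0" --pt "0 0 -0.04 0 0 0" --pt "0.0097 0.037 0 0 0 0" --pt "0.0097 0.037 0 0 0 0" --pt "0.0097 0.037 0 0 0 0" --pt "0.0097 0.037 0 0 0 0" --pt "0 0 0 -0.067 0 0" --pt "0 0 0 -0.067 0 0" --claw 1 --newtons 60

```text
t: 11.8
eef_pos: [610.2, -202.9, 279.9]
tool_rot: [0.075, 0.748, 0.656, 0.071]
force: [-1.1, 0.4, 0.8]
opening: -0.004
gripper_force: 0.0
```

>>> drive_tool --pt "0 0 0 0 0 0" --pt "0 0 0 0 0 0"

```text
t: 11.97
eef_pos: [604.8, -204.6, 284.6]
tool_rot: [0.078, 0.748, 0.655, 0.068]
force: [-0.5, 0.6, 0.3]
opening: -0.001
gripper_force: 0.0
```

```bash
cat >> h.py <<'E'
C0=np.array([488.7,-189.0,0]); TH=np.radians(-7.7); RC=R.from_euler('z',TH)
def cs(): p=RC.inv().apply(get_obs()['eef_pos']-C0); print('case TCP',p); return p
def cplan(x,y,z,n):
    p=cs(); d=rot().inv().apply(RC.apply(np.array([x,y,z])-p)); print('case to',(x,y,z),'per row/',n,d/800/n)
def lid():
    snap('scene'); P,im=cloud('scene'); h=cv2.cvtColor(im,cv2.COLOR_RGB2HSV).reshape(-1,3).astype(int)
    q=RC.inv().apply(P.reshape(-1,3)-C0); b=q[(abs(h[:,0]-113)<12)&(h[:,1]>150)&(abs(q[:,1])<75)&(q[:,0]>-80)&(q[:,0]<110)&(q[:,2]>55)&(q[:,2]<200)]
    print('lid pts',len(b),'max z',np.percentile(b[:,2],99),'x at top',b[b[:,2]>np.percentile(b[:,2],97),0].mean(),'min x',np.percentile(b[:,0],1)); return b
E
python3 - <<'E'
from h import *
st(); cplan(120,0,150,5); lid()
E
```

```text
t 11.9667 pos [ 604.8049 -204.593   284.6466] yawY -7.61252312533607 z [ 0.2033 -0.0273 -0.9787] q [ 0.7155  0.3054 -0.5729  1.6199  0.1767  1.0604 -0.0227] F [-0.5251  0.6005  0.2849] op -0.0005453891912017712 0.0
case TCP [117.1472   0.1041 284.6466]
case to (120, 0, 150) per row/ 5 [-0.     -0.0062  0.0331]
lid pts 1320 max z 184.11557799217871 x at top 73.08565773407132 min x 50.5393093766656
```

>>> drive_tool --pt "0 -0.0062 0.0331 0 0 0" --pt "0 -0.0062 0.0331 0 0 0" --pt "0 -0.0062 0.0331 0 0 0" --pt "0 -0.0062 0.0331 0 0 0" --pt "0 -0.0062 0.0331 0 0 0" --pt "0 0 0 0 0 0"

```text
t: 12.52
eef_pos: [607.9, -204.8, 146.7]
tool_rot: [0.076, 0.749, 0.655, 0.067]
force: [-1.3, -0.5, -0.6]
opening: -0.003
gripper_force: 0.0
```

```bash
python3 - <<'E'
from h import *
st(); cplan(79,0,156,6)
E
```

```text
t 12.5167 pos [ 607.9358 -204.8177  146.7149] yawY -7.620094798027125 z [ 0.1995 -0.0253 -0.9796] q [ 0.6691  0.4327 -0.5284  1.7855  0.2797  0.7901 -0.1083] F [-1.3021 -0.5206 -0.5582] op -0.0030949681542069367 0.0
case TCP [120.28     0.3008 146.7149]
case to (79, 0, 156) per row/ 6 [-0.     -0.008  -0.0036]
```

>>> drive_tool --pt "0 -0.008 -0.0036 0 0 0" --pt "0 -0.008 -0.0036 0 0 0" --pt "0 -0.008 -0.0036 0 0 0" --pt "0 -0.008 -0.0036 0 0 0" --pt "0 -0.008 -0.0036 0 0 0" --pt "0 -0.008 -0.0036 0 0 0" --pt "0 -0.008 -0.0018 0 0 0" --pt "0 -0.008 -0.0018 0 0 0"

```text
t: 13.18
eef_pos: [556.1, -198.1, 161.3]
tool_rot: [0.08, 0.748, 0.655, 0.069]
force: [0.3, 0.2, 0.1]
opening: 0.0
gripper_force: 0.3
```

```bash
python3 - <<'E'
from h import *
st(); b=lid(); cplan(46,0,152,4)
E
```

```text
t 13.1833 pos [ 556.0738 -198.079   161.2865] yawY -7.604092915886749 z [ 0.208  -0.0283 -0.9777] q [ 0.7384  0.3306 -0.5612  1.8964  0.2267  0.7617 -0.0611] F [0.349  0.1602 0.1345] op 5.7917015515451785e-05 0.2674709167331457
lid pts 1176 max z 185.1595765752987 x at top 56.098738007892756 min x 46.23183707918935
case TCP [ 66.6378  -0.0537 160.8486]
case to (46, 0, 152) per row/ 4 [ 0.     -0.0069  0.0014]
```

>>> drive_tool --pt "0 -0.0089 -0.0012 0 0 0" --pt "0 -0.0089 -0.0012 0 0 0" --pt "0 -0.0089 -0.0012 0 0 0" --pt "0 -0.0089 -0.0012 0 0 0" --pt "0 -0.0104 0.0023 0 0 0" --pt "0 -0.0104 0.0023 0 0 0" --pt "0 -0.0104 0.0023 0 0 0" --pt "0 -0.0104 0.0023 0 0 0"

```text
t: 13.9
eef_pos: [497.0, -190.0, 144.8]
tool_rot: [0.08, 0.748, 0.655, 0.069]
force: [-2.0, 1.2, 10.2]
opening: 0.0
gripper_force: 5.0
```

```bash
python3 - <<'E'
from h import *
st(); b=lid(); cplan(-16,0,119,4)
a,_=snap('wrist'); im=np.load('scene.npz')['im']
cv2.imwrite('pics/w7.png',np.hstack([cv2.resize(a,(400,300)),cv2.resize(im[120:270,260:460],(400,300),interpolation=cv2.INTER_CUBIC)])[...,::-1])
E
```

```text
t 13.9 pos [ 497.0349 -189.9891  144.846 ] yawY -7.583626206022314 z [ 0.2081 -0.0284 -0.9777] q [ 0.803   0.2556 -0.5816  2.0404  0.1831  0.6825 -0.0117] F [-1.9545  1.1611 10.2436] op 0.00032066120334513156 5.00675687319017
lid pts 388 max z 171.25509972990434 x at top 7.151810580913268 min x -5.307384502148349
case TCP [  6.2219   0.1158 143.7869]
case to (-16, 0, 119) per row/ 4 [-0.     -0.0084  0.0061]
```

View pics/w7.png

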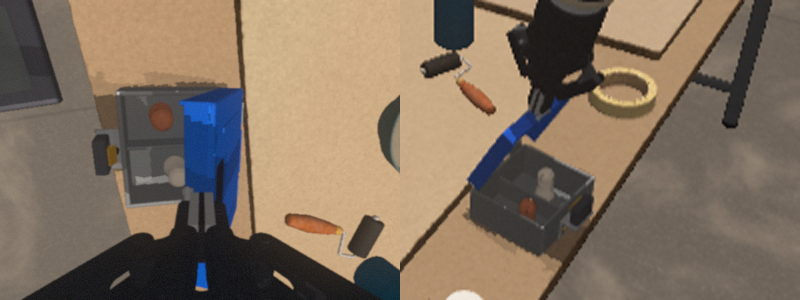

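The wrist and scene views show the lid partly swung over, with the gripper behind it. I'll fit the lid angle from the side skirt points.

```bash
python3 - <<'E'
from h import *
for n in('scene','wrist'):
    P,im=cloud(n); h=cv2.cvtColor(im,cv2.COLOR_RGB2HSV).reshape(-1,3).astype(int)
    q=RC.inv().apply(P.reshape(-1,3)-C0); b=q[(abs(h[:,0]-113)<14)&(h[:,1]>120)&(abs(q[:,1])<80)&(q[:,0]>-90)&(q[:,0]<110)&(q[:,2]>45)&(q[:,2]<200)]
    print(n,len(b))
    for z in range(50,195,10):
        k=b[(b[:,2]>=z)&(b[:,2]<z+10)]
        if len(k): print(z,len(k),'x',np.percentile(k[:,0],[2,50,98]),'y',np.percentile(k[:,1],[2,98]))
E
```

```text
scene 456
60 18 x [42.2416 47.8182 59.0578] y [-64.9435  65.993 ]
70 37 x [36.9572 46.3522 57.3892] y [-64.9392  66.1995]
80 35 x [30.7529 39.3134 51.8887] y [-65.7492  65.6936]
90 34 x [26.4596 35.8071 46.1872] y [-64.9687  66.0839]
100 34 x [21.8963 30.0586 41.9853] y [-64.6222  67.0142]
110 31 x [16.2076 23.7486 36.0674] y [-64.5143  65.9815]
120 29 x [11.0323 19.9115 34.1158] y [-64.2832  66.9619]
130 32 x [ 6.1886 13.559  28.1158] y [-64.5921  66.1872]
140 30 x [ 1.0786  8.8329 22.0962] y [-65.7146  66.2464]
150 25 x [-2.5191  8.0846 18.174 ] y [63.3544 66.5351]
160 133 x [-5.4974  0.5607 10.2008] y [-35.4006  64.8057]
170 18 x [-0.8951  7.1312  9.7082] y [14.683  60.2032]
wrist 11559
60 58 x [61.6672 62.5295 63.4108] y [-20.7092  21.0446]
70 281 x [39.4587 57.5096 60.4716] y [-55.1541  64.6059]
80 395 x [36.8218 52.8002 55.5526] y [-56.32    64.6245]
90 468 x [28.7699 47.3582 50.1799] y [-57.4359  64.6421]
100 550 x [26.7403 42.0837 45.1026] y [-57.0777  64.6661]
110 606 x [18.8949 36.8125 39.8286] y [-44.6944  64.705 ]
120 645 x [13.0699 31.5933 34.5637] y [-38.5342  64.7072]
130 660 x [ 7.6247 26.2506 29.2092] y [-19.5033  64.7531]
140 635 x [ 1.1074 21.2487 23.984 ] y [-10.3042  64.7489]
150 611 x [-5.424  15.47   18.8899] y [19.4511 64.8094]
160 5308 x [-8.8296 -1.1305 12.3465] y [-59.3006  64.5812]
170 1329 x [1.9749 5.4397 7.9538] y [ 8.6093 63.5189]
180 6 x [ 9.6103 10.2513 10.4639] y [8.0549 8.6848]
190 7 x [7.5268 8.7322 9.1257] y [7.821  8.8577]
```

```bash
python3 - <<'E'
from h import *
cs()
for n in('wrist','scene'):
    P,im=cloud(n); h=cv2.cvtColor(im,cv2.COLOR_RGB2HSV).reshape(-1,3).astype(int)
    q=RC.inv().apply(P.reshape(-1,3)-C0); blue=(abs(h[:,0]-113)<14)&(h[:,1]>120)
    m=(abs(q[:,1])<18)&(q[:,0]>-60)&(q[:,0]<60)&(q[:,2]>110)&(q[:,2]<230)
    for z in range(110,225,8):
        s=m&(q[:,2]>=z)&(q[:,2]<z+8)
        f=lambda k: (len(k),np.percentile(k[:,0],[2,50,98]).round(),np.percentile(k[:,1],[2,98]).round()) if len(k) else ''
        if s.any(): print(n,z,'dark',f(q[s&~blue]),'blue',f(q[s&blue]))
E
```

```text
case TCP [  6.8085   0.1376 144.0864]
wrist 110 dark  blue (124, array([36., 37., 40.]), array([-17.,  17.]))
wrist 118 dark  blue (145, array([31., 33., 35.]), array([-17.,  17.]))
wrist 126 dark  blue (157, array([27., 29., 31.]), array([-17.,  17.]))
wrist 134 dark  blue (173, array([23., 25., 27.]), array([-16.,  17.]))
wrist 142 dark (2, array([21., 21., 21.]), array([-4., 10.])) blue (94, array([20., 22., 23.]), array([-12.,  17.]))
wrist 150 dark (111, array([16., 17., 19.]), array([-5., 18.])) blue (11, array([18., 19., 19.]), array([ 1., 18.]))
wrist 158 dark (192, array([-11.,  13.,  15.]), array([-0., 18.])) blue (165, array([-9., -6., 10.]), array([11., 18.]))
wrist 166 dark (284, array([-11.,  -8.,  11.]), array([ 4., 17.])) blue (581, array([-4.,  3., 10.]), array([ 5., 18.]))
wrist 174 dark (500, array([-16.,  -4.,   9.]), array([ 8., 13.])) blue (3, array([-2., -1., 10.]), array([ 8., 13.]))
wrist 182 dark (703, array([-17.,  -4.,   9.]), array([ 8., 13.])) blue (5, array([10., 10., 10.]), array([8., 9.]))
wrist 190 dark (818, array([-19.,  -6.,   8.]), array([ 8., 13
[... 580 characters left out ...]
5.,  0.]), array([-7., 10.])) blue (6, array([-5., -2.,  5.]), array([11., 18.]))
scene 166 dark (19, array([-7., -5., 14.]), array([-9., 15.])) blue (11, array([-2.,  4.,  8.]), array([ 9., 17.]))
scene 174 dark (26, array([-12.,  -1.,  11.]), array([-2., 14.])) blue 
scene 182 dark (29, array([-14.,  -5.,  13.]), array([-4., 13.])) blue 
scene 190 dark (29, array([-16.,  -6.,  11.]), array([-1., 15.])) blue 
scene 198 dark (33, array([-17.,  -3.,  11.]), array([ 3., 14.])) blue 
scene 206 dark (34, array([-35., -15.,   6.]), array([ 6., 16.])) blue 
scene 214 dark (88, array([-44., -20.,  14.]), array([-7., 15.])) blue 
scene 222 dark (86, array([-54., -13.,  25.]), array([-7., 15.])) blue
```

```bash
python3 - <<'E'
from h import *
np.set_printoptions(precision=1,suppress=True)
P,im=cloud('wrist'); o=get_obs(); r=rot()
for u in(268,282,292,302):
    for v in range(215,345,10):
        p=P[v,u]; print(u,v,im[v,u],'case',RC.inv().apply(p-C0),'tool',r.inv().apply(p-o['eef_pos']))
E
```

```text
268 215 [ 20  61 126] case [ -5.1  34.  165.5] tool [ 33.9  -7.2 -23.4]
268 225 [ 15  61 124] case [ -5.1  29.3 164.9] tool [ 29.2  -7.2 -22.9]
268 235 [ 28  66 126] case [ -5.1  24.8 165. ] tool [ 24.6  -7.3 -22.9]
268 245 [ 16  49 107] case [ -5.2  20.1 165.1] tool [ 20.   -7.3 -23. ]
268 255 [ 31  55 108] case [ -5.3  15.6 165.7] tool [ 15.5  -7.4 -23.7]
268 265 [89 89 87] case [ -5.7  11.7 167.5] tool [ 11.6  -7.3 -25.5]
268 275 [87 82 82] case [ -7.5  12.5 178.1] tool [ 12.3  -6.9 -36.3]
268 285 [90 83 81] case [ -8.9  12.4 186.1] tool [ 12.3  -6.7 -44.4]
268 295 [90 83 82] case [-10.1  12.  192.8] tool [ 11.9  -6.4 -51.1]
268 305 [86 81 79] case [-11.3  12.1 199.5] tool [ 12.   -6.2 -58. ]
268 315 [93 89 90] case [-12.3  11.9 205.3] tool [ 11.8  -6.  -63.8]
268 325 [31 30 29] case [-13.6  13.4 212.8] tool [ 13.2  -5.7 -71.5]
268 335 [27 30 32] case [-14.4  13.2 217.6] tool [ 13.1  -5.5 -76.4]
282 215 [  9  58 122] case [  0.2  34.8 168.9] tool [ 34.6  -1.2 -25.7]
282 225 [ 26  64 128] case [  0.2  30.3 168.9] tool [ 30.2  -1.2 -25.6]
282 235 [ 17  58 121] case [  0.3  25.8 168.
[... 1850 characters left out ...]
7.5 -21.3]
302 245 [33 46 87] case [  9.3  20.2 168.3] tool [ 20.1   7.5 -23.2]
302 255 [31 40 77] case [  9.9  14.5 166.4] tool [ 14.4   7.7 -21.2]
302 265 [33 43 74] case [  9.8  10.  167.2] tool [  9.9   7.7 -22. ]
302 275 [27 37 67] case [ 10.1   4.5 166.3] tool [  4.4   7.9 -21. ]
302 285 [37 34 42] case [  6.    8.3 181.6] tool [  8.1   7.  -36.9]
302 295 [37 33 34] case [  3.9   8.2 189.2] tool [  8.1   6.6 -44.7]
302 305 [38 39 39] case [  2.1   8.4 196.2] tool [  8.2   6.2 -52. ]
302 315 [36 33 33] case [ -1.7  13.4 209.7] tool [ 13.2   5.3 -66. ]
302 325 [22 21 28] case [ -3.6  14.6 216.8] tool [ 14.5   4.9 -73.3]
302 335 [19 18 19] case [ -4.4  13.3 219.9] tool [ 13.2   4.8 -76.5]
```

The visible finger end lies about 21 mm behind the reported TCP, so the tips only caught the lid's free edge. I'll lift off so the lid swings open, then go back behind it and push lower.

>>> drive_tool --pt "0 0.007 -0.033 0 0 0" --pt "0 0.007 -0.033 0 0 0" --pt "0 0.007 -0.033 0 0 0" --pt "0 0.007 -0.033 0 0 0" --pt "0 0.0346 0.0074 0 0 0" --pt "0 0.0346 0.0074 0 0 0" --pt "0 0.0346 0.0074 0 0 0" --pt "0 0.0346 0.0074 0 0 0"

```text
t: 14.67
eef_pos: [609.8, -205.5, 251.8]
tool_rot: [0.079, 0.748, 0.655, 0.069]
force: [0.7, -0.4, 0.3]
opening: 0.002
gripper_force: 0.0
```

>>> drive_tool --pt "0 0 0 0 0 0" --pt "0 0 0 0 0 0"

```text
t: 14.83
eef_pos: [609.5, -204.4, 250.7]
tool_rot: [0.078, 0.748, 0.655, 0.069]
force: [-1.4, 1.6, -0.9]
opening: 0.002
gripper_force: 0.0
```

```bash
cat >> h.py <<'E'
def face():
    "outer lid face angle + tip end from wrist"
    for n in('wrist','scene'):
        snap(n); P,im=cloud(n); h=cv2.cvtColor(im,cv2.COLOR_RGB2HSV).reshape(-1,3).astype(int)
        q=RC.inv().apply(P.reshape(-1,3)-C0); b=q[(abs(h[:,0]-113)<14)&(h[:,1]>120)&(abs(q[:,1])<70)&(q[:,0]>-90)&(q[:,0]<110)&(q[:,2]>45)&(q[:,2]<200)]
        if len(b)<30: print(n,'few',len(b)); continue
        # angle of each pt about hinge; outer face has most extreme
        a=np.degrees(np.arctan2(b[:,2]-64,60.5-b[:,0])); rr=np.hypot(b[:,0]-60.5,b[:,2]-64)
        k=rr>60; print(n,len(b),'ang pct',np.percentile(a[k],[2,50,98]).round(1),'rmax',np.percentile(rr,99).round(1),'zmax',np.percentile(b[:,2],99).round(1))
E
python3 - <<'E'
from h import *
st(); face(); cplan(120,0,143,4)
E
```

```text
t 14.8333 pos [ 609.5297 -204.3873  250.6821] yawY -7.556817515316246 z [ 0.2054 -0.0257 -0.9783] q [ 0.7256  0.3412 -0.5944  1.6601  0.212   0.994  -0.0514] F [-1.4256  1.5531 -0.9453] op 0.0016130190244773713 0.0
wrist 5608 ang pct [ 89.9  97.3 101.6] rmax 121.9 zmax 185.5
scene 1477 ang pct [ 89.4  99.8 102.2] rmax 121.0 zmax 184.3
case TCP [120.6311   0.473  251.3499]
case to (120, 0, 143) per row/ 4 [-0.0002 -0.0072  0.0331]
```

>>> drive_tool --pt "0 -0.0072 0.0331 0 0 0" --pt "0 -0.0072 0.0331 0 0 0" --pt "0 -0.0072 0.0331 0 0 0" --pt "0 -0.0072 0.0331 0 0 0" --pt "0 0 0 0 0 0"

```text
t: 15.35
eef_pos: [604.3, -204.7, 138.6]
tool_rot: [0.076, 0.749, 0.655, 0.067]
force: [-0.6, -0.1, -0.3]
opening: 0.003
gripper_force: 0.0
```

>>> drive_tool --pt "0 -0.0102 -0.0027 0 0 0" --pt "0 -0.0102 -0.0027 0 0 0" --pt "0 -0.0102 -0.0027 0 0 0" --pt "0 -0.0102 -0.0027 0 0 0" --pt "0 -0.0102 -0.0027 0 0 0" --pt "0 0 0 0 0 0"

```text
t: 15.85
eef_pos: [565.7, -199.7, 146.9]
tool_rot: [0.08, 0.748, 0.655, 0.069]
force: [1.0, 0.1, 0.1]
opening: -0.0
gripper_force: 0.2
```

```bash
python3 - <<'E'
from h import *
st(); face(); cplan(43,0,141,5)
E
```

```text
t 15.85 pos [ 565.7172 -199.6817  146.9196] yawY -7.615395948416234 z [ 0.2074 -0.0291 -0.9778] q [ 0.7383  0.368  -0.5749  1.8888  0.269   0.7438 -0.0982] F [0.992  0.0917 0.1391] op -0.00046246671586839156 0.22655202745227143
wrist 9457 ang pct [77.8 83.  87.2] rmax 121.9 zmax 184.9
scene 1157 ang pct [74.9 85.  87.5] rmax 121.3 zmax 184.5
case TCP [ 79.2572  -0.2076 146.7065]
case to (43, 0, 141) per row/ 5 [ 0.0001 -0.0092 -0.0005]
```

>>> drive_tool --pt "0 -0.0092 -0.0005 0 0 0" --pt "0 -0.0092 -0.0005 0 0 0" --pt "0 -0.0092 -0.0005 0 0 0" --pt "0 -0.0092 -0.0005 0 0 0" --pt "0 -0.0092 -0.0005 0 0 0" --pt "0 0 0 0 0 0"

```text
t: 16.45
eef_pos: [529.2, -194.4, 139.5]
tool_rot: [0.078, 0.748, 0.655, 0.069]
force: [0.5, -0.4, -0.6]
opening: -0.002
gripper_force: 0.3
```

```bash
python3 - <<'E'
from h import *
st(); face(); cplan(12.5,0,124.5,4)
E
```

```text
t 16.45 pos [ 529.1996 -194.4196  139.5216] yawY -7.612497194422855 z [ 0.2053 -0.0276 -0.9783] q [ 0.779   0.3212 -0.5899  1.9745  0.2435  0.7015 -0.0723] F [ 0.4758 -0.4144 -0.5841] op -0.0020470180679084283 0.273560369387269
wrist 14774 ang pct [60.6 67.  70.7] rmax 121.7 zmax 176.5
scene 661 ang pct [56.2 64.2 69.8] rmax 121.3 zmax 176.2
case TCP [ 42.6722   0.0222 140.2191]
case to (12.5, 0, 124.5) per row/ 4 [ 0.     -0.0102  0.0028]
```

>>> drive_tool --pt "0 -0.0102 0.0028 0 0 0" --pt "0 -0.0102 0.0028 0 0 0" --pt "0 -0.0102 0.0028 0 0 0" --pt "0 -0.0102 0.0028 0 0 0" --pt "0 -0.0088 0.0063 0 0 0" --pt "0 -0.0088 0.0063 0 0 0" --pt "0 0 0 0 0 0"

```text
t: 17.13
eef_pos: [487.6, -188.9, 110.1]
tool_rot: [0.078, 0.748, 0.655, 0.068]
force: [-1.1, -1.0, 0.9]
opening: -0.002
gripper_force: 0.4
```

```bash
python3 - <<'E'
from h import *
st(); face(); cplan(-11,0,99,2); cplan(-22,0,75,5)
E
```

```text
t 17.1333 pos [ 487.5698 -188.8761  110.1147] yawY -7.6229805420005405 z [ 0.2044 -0.0271 -0.9785] q [ 0.8076  0.2982 -0.5894  2.0918  0.2451  0.6053 -0.0654] F [-1.1228 -0.9801  0.9168] op -0.0023993999925277405 0.42489894200116396
wrist 26173 ang pct [35.1 43.3 45.5] rmax 121.9 zmax 151.5
scene 750 ang pct [32.4 41.  46.7] rmax 121.1 zmax 147.1
case TCP [  0.8264   0.0469 111.4592]
case to (-11, 0, 99) per row/ 2 [-0.     -0.0089  0.0061]
case TCP [  0.8264   0.0469 111.4592]
case to (-22, 0, 75) per row/ 5 [-0.     -0.0075  0.0077]
```

>>> drive_tool --pt "0 -0.0089 0.0061 0 0 0" --pt "0 -0.0089 0.0061 0 0 0" --pt "0 -0.0066 0.0088 0 0 0" --pt "0 -0.0066 0.0088 0 0 0" --pt "0 -0.0066 0.0088 0 0 0" --pt "0 0 0 0 0 0"

```text
t: 17.73
eef_pos: [465.2, -185.6, 73.3]
tool_rot: [0.078, 0.748, 0.655, 0.068]
force: [-0.1, -1.2, 1.8]
opening: 0.001
gripper_force: 0.7
```

```bash
python3 - <<'E'
from h import *
st(); face(); cplan(-31.5,0,61,4)
E
```

```text
t 17.7333 pos [ 465.1785 -185.5987   73.2832] yawY -7.605176800386955 z [ 0.2043 -0.0266 -0.9786] q [ 0.7905  0.3239 -0.5586  2.1731  0.2942  0.5016 -0.1046] F [-0.0644 -1.1892  1.7693] op 0.001325422427951201 0.6696764317166526
wrist 37120 ang pct [12.  19.4 43.7] rmax 121.7 zmax 149.3
scene 1232 ang pct [ 7.5 19.2 22.2] rmax 120.6 zmax 104.7
case TCP [-22.2967   0.208   74.7248]
case to (-31.5, 0, 61) per row/ 4 [-0.0001 -0.0037  0.0036]
```

>>> drive_tool --pt "0 -0.0037 0.0036 0 0 0" --pt "0 -0.0037 0.0036 0 0 0" --pt "0 -0.0037 0.0036 0 0 0" --pt "0 -0.0037 0.0036 0 0 0" --pt "0 0 0 0 0 0"

```text
t: 18.25
eef_pos: [457.1, -184.7, 60.8]
tool_rot: [0.079, 0.748, 0.655, 0.069]
force: [0.5, -0.1, 1.3]
opening: 0.002
gripper_force: 0.7
```

```bash
python3 - <<'E'
from h import *
st(); face(); cs(); cplan(-32.3,0,49,10)
E
```

```text
t 18.25 pos [ 457.109  -184.7116   60.8132] yawY -7.60567639185962 z [ 0.206  -0.0274 -0.9782] q [ 0.781   0.333  -0.5429  2.2023  0.3162  0.4617 -0.1225] F [ 0.5104 -0.1204  1.3163] op 0.0023355378343826996 0.7041199048398994
wrist 40574 ang pct [ 5.1 11.8 42. ] rmax 121.6 zmax 142.4
scene 1351 ang pct [-0.4 11.2 14.1] rmax 120.5 zmax 88.3
case TCP [-31.6105  -0.0138  61.2382]
case TCP [-31.6105  -0.0138  61.2382]
case to (-32.3, 0, 49) per row/ 10 [ 0.     -0.0004  0.0015]
```

>>> drive_tool --pt "0 -0.0003 0.0012 0 0 0" --pt "0 -0.0003 0.0012 0 0 0" --pt "0 -0.0003 0.0012 0 0 0" --pt "0 0 0 0 0 0"

```text
t: 18.68
eef_pos: [457.7, -184.8, 58.4]
tool_rot: [0.079, 0.748, 0.655, 0.069]
force: [0.1, -0.6, 2.5]
opening: 0.001
gripper_force: 0.8
```

>>> drive_tool --pt "0 -0.0003 0.0012 0 0 0" --pt "0 -0.0003 0.0012 0 0 0" --pt "0 0 0 0 0 0"

```text
t: 18.93
eef_pos: [457.8, -184.8, 56.4]
tool_rot: [0.079, 0.748, 0.655, 0.069]
force: [-0.3, 0.1, 2.1]
opening: -0.001
gripper_force: 0.8
```

>>> drive_tool --pt "0 -0.0003 0.0012 0 0 0" --pt "0 -0.0003 0.0012 0 0 0" --pt "0 0 0 0 0 0"

```text
t: 19.18
eef_pos: [457.7, -184.8, 54.4]
tool_rot: [0.079, 0.748, 0.655, 0.069]
force: [-0.2, -0.2, 2.0]
opening: 0.0
gripper_force: 0.8
```

>>> drive_tool --pt "0 -0.0003 0.0012 0 0 0" --pt "0 -0.0003 0.0012 0 0 0" --pt "0 0 0 0 0 0"

```text
t: 19.43
eef_pos: [457.6, -184.7, 52.4]
tool_rot: [0.079, 0.748, 0.655, 0.069]
force: [-0.2, -1.0, 1.4]
opening: 0.001
gripper_force: 0.8
```

>>> drive_tool --pt "0 -0.0003 0.0012 0 0 0" --pt "0 0 0 0 0 0"

```text
t: 19.6
eef_pos: [457.7, -184.7, 51.5]
tool_rot: [0.079, 0.748, 0.655, 0.069]
force: [-0.8, -0.1, 1.5]
opening: -0.001
gripper_force: 0.8
```

>>> drive_tool --pt "0 -0.0003 0.0012 0 0 0" --pt "0 0 0 0 0 0"

```text
t: 19.77
eef_pos: [457.6, -184.8, 50.6]
tool_rot: [0.079, 0.748, 0.655, 0.069]
force: [-0.3, 0.2, 1.2]
opening: 0.001
gripper_force: 0.8
```

>>> drive_tool --pt "0 -0.0003 0.0012 0 0 0" --pt "0 0 0 0 0 0"

```text
t: 19.93
eef_pos: [457.6, -184.8, 49.5]
tool_rot: [0.079, 0.748, 0.655, 0.069]
force: [-0.5, 1.3, 1.3]
opening: 0.002
gripper_force: 0.8
```

>>> drive_tool --pt "0 -0.0003 0.0012 0 0 0" --pt "0 0 0 0 0 0"

```text
t: 20.1
eef_pos: [457.5, -184.7, 48.6]
tool_rot: [0.079, 0.748, 0.655, 0.069]
force: [-0.9, -0.1, 1.5]
opening: 0.003
gripper_force: 0.8
```

>>> drive_tool --pt "0 -0.0003 0.0012 0 0 0" --pt "0 0 0 0 0 0"

```text
t: 20.27
eef_pos: [457.5, -184.8, 47.6]
tool_rot: [0.079, 0.748, 0.655, 0.069]
force: [-1.3, 0.3, 2.8]
opening: -0.003
gripper_force: 1.0
```

```bash
python3 - <<'E'
from h import *
st(); face(); cs()
P,im=cloud('scene'); h=cv2.cvtColor(im,cv2.COLOR_RGB2HSV).reshape(-1,3).astype(int)
q=RC.inv().apply(P.reshape(-1,3)-C0);b=q[(abs(h[:,0]-113)<14)&(h[:,1]>120)&(abs(q[:,1])<70)&(q[:,2]>60)&(q[:,2]<110)]
k=(abs(b[:,1])<60)&(b[:,0]>-55)&(b[:,0]<50); print(k.sum(),np.polyfit(b[k,0],b[k,2],1), b[k].mean(0))
E
```

```text
t 20.2667 pos [ 457.4528 -184.758    47.5732] yawY -7.601112458497792 z [ 0.207  -0.0276 -0.9779] q [ 0.7562  0.3557 -0.5174  2.2135  0.3469  0.4279 -0.1513] F [-1.2631  0.2678  2.7828] op -0.0026735020221769967 0.9563979462836869
wrist 44256 ang pct [-0.4  4.8 38.4] rmax 121.3 zmax 131.1
scene 1402 ang pct [-8.2  3.9  8. ] rmax 120.2 zmax 75.0
case TCP [-31.5296   0.0496  47.6395]
863 [-0.0534 69.7354] [ 5.5061 13.8765 69.4415]
```

>>> drive_tool --pt "0 -0.0002 0.0008 0 0 0" --pt "0 0 0 0 0 0"

```text
t: 20.53
eef_pos: [457.4, -184.7, 47.0]
tool_rot: [0.079, 0.748, 0.655, 0.069]
force: [-1.2, 0.8, 1.8]
opening: -0.0
gripper_force: 1.2
```

>>> drive_tool --pt "0 -0.0002 0.0008 0 0 0" --pt "0 0 0 0 0 0"

```text
t: 20.7
eef_pos: [457.4, -184.7, 46.3]
tool_rot: [0.079, 0.748, 0.655, 0.069]
force: [-1.6, 0.9, 2.7]
opening: 0.002
gripper_force: 1.4
```

>>> drive_tool --pt "0 -0.0002 0.0008 0 0 0" --pt "0 0 0 0 0 0"

```text
t: 20.87
eef_pos: [457.4, -184.7, 45.6]
tool_rot: [0.079, 0.748, 0.655, 0.069]
force: [-1.4, 0.5, 3.0]
opening: -0.0
gripper_force: 1.5
```

>>> drive_tool --pt "0 -0.0002 0.0008 0 0 0" --pt "0 0 0 0 0 0"

```text
t: 21.03
eef_pos: [457.3, -184.7, 45.0]
tool_rot: [0.079, 0.748, 0.655, 0.069]
force: [-2.4, 0.2, 3.1]
opening: -0.004
gripper_force: 1.6
```

>>> drive_tool --pt "0 -0.0002 0.0008 0 0 0" --pt "0 0 0 0 0 0"

```text
t: 21.2
eef_pos: [457.3, -184.7, 44.3]
tool_rot: [0.079, 0.748, 0.655, 0.069]
force: [-2.7, -0.2, 4.4]
opening: -0.001
gripper_force: 1.8
```

>>> drive_tool --pt "0 -0.0002 0.0008 0 0 0" --pt "0 0 0 0 0 0"

```text
t: 21.37
eef_pos: [457.3, -184.7, 43.6]
tool_rot: [0.079, 0.748, 0.655, 0.069]
force: [-2.3, -0.6, 4.3]
opening: -0.002
gripper_force: 1.9
```

Bolt resistance is building; I'll go on in small steps.

>>> drive_tool --pt "0 -0.0002 0.0008 0 0 0" --pt "0 0 0 0 0 0"

```text
t: 21.53
eef_pos: [457.2, -184.7, 43.0]
tool_rot: [0.079, 0.748, 0.655, 0.069]
force: [-2.5, 0.5, 4.0]
opening: -0.002
gripper_force: 2.0
```

>>> drive_tool --pt "0 -0.0002 0.0008 0 0 0" --pt "0 0 0 0 0 0"

```text
t: 21.7
eef_pos: [457.2, -184.7, 42.3]
tool_rot: [0.079, 0.748, 0.655, 0.069]
force: [-3.5, 0.6, 3.6]
opening: -0.001
gripper_force: 2.1
```

>>> drive_tool --pt "0 -0.0002 0.0008 0 0 0" --pt "0 0 0 0 0 0"

```text
t: 21.87
eef_pos: [457.2, -184.7, 41.7]
tool_rot: [0.079, 0.748, 0.655, 0.069]
force: [-2.6, -0.1, 4.3]
opening: -0.001
gripper_force: 2.2
```

>>> drive_tool --pt "0 -0.0002 0.0008 0 0 0" --pt "0 0 0 0 0 0"

```text
t: 22.03
eef_pos: [457.2, -184.7, 41.0]
tool_rot: [0.079, 0.748, 0.655, 0.069]
force: [-3.5, 0.5, 4.0]
opening: -0.001
gripper_force: 1.9
```

>>> drive_tool --pt "0 -0.0002 0.0008 0 0 0" --pt "0 0 0 0 0 0"

```text
t: 22.2
eef_pos: [457.2, -184.7, 40.3]
tool_rot: [0.079, 0.748, 0.655, 0.069]
force: [-2.0, 1.4, 2.5]
opening: 0.002
gripper_force: 1.3
```

>>> drive_tool --pt "0 -0.0002 0.0008 0 0 0" --pt "0 0 0 0 0 0"

```text
t: 22.37
eef_pos: [457.3, -184.7, 39.7]
tool_rot: [0.079, 0.748, 0.655, 0.069]
force: [-2.0, -0.8, 1.8]
opening: -0.002
gripper_force: 1.1
```

```bash
cat >> h.py <<'E'
def lvl():
    snap('scene'); P,im=cloud('scene'); h=cv2.cvtColor(im,cv2.COLOR_RGB2HSV).reshape(-1,3).astype(int)
    q=RC.inv().apply(P.reshape(-1,3)-C0);b=q[(abs(h[:,0]-113)<14)&(h[:,1]>120)&(abs(q[:,1])<60)&(q[:,2]>50)&(q[:,2]<110)&(q[:,0]>-55)&(q[:,0]<50)]
    if len(b)>20: print('lid',len(b),np.polyfit(b[:,0],b[:,2],1),b.mean(0))
E
python3 - <<'E'
from h import *
st(); cs(); lvl()
E
```

```text
t 22.3667 pos [ 457.337  -184.7417   39.6663] yawY -7.598893513914622 z [ 0.2073 -0.0276 -0.9779] q [ 0.741   0.3692 -0.5012  2.2201  0.3649  0.4078 -0.1679] F [-2.0277 -0.8076  1.8231] op -0.001657689149465089 1.0916683633695357
case TCP [-31.6508   0.0176  39.6663]
lid 891 [ 0.0167 65.1295] [ 5.4182 14.618  65.2202]
```

The force dropped, so the bolt is snapping over. Continue to the buffer.

>>> drive_tool --pt "0 -0.0002 0.0008 0 0 0" --pt "0 0 0 0 0 0"

```text
t: 22.58
eef_pos: [457.4, -184.7, 39.0]
tool_rot: [0.079, 0.748, 0.655, 0.069]
force: [-1.4, -0.5, 0.6]
opening: 0.002
gripper_force: 0.5
```

>>> drive_tool --pt "0 -0.0002 0.0008 0 0 0" --pt "0 0 0 0 0 0"

```text
t: 22.75
eef_pos: [457.4, -184.7, 38.4]
tool_rot: [0.079, 0.748, 0.655, 0.069]
force: [-0.3, 0.1, -0.6]
opening: -0.003
gripper_force: 0.0
```

>>> drive_tool --pt "0 -0.0002 0.0008 0 0 0" --pt "0 0 0 0 0 0"

```text
t: 22.92
eef_pos: [457.4, -184.7, 37.8]
tool_rot: [0.079, 0.748, 0.655, 0.069]
force: [-0.8, -0.5, 2.0]
opening: 0.001
gripper_force: 0.9
```

>>> drive_tool --pt "0 -0.0002 0.0008 0 0 0" --pt "0 0 0 0 0 0"

```text
t: 23.08
eef_pos: [457.5, -184.8, 37.3]
tool_rot: [0.079, 0.748, 0.655, 0.069]
force: [-1.5, 0.0, 4.5]
opening: -0.001
gripper_force: 2.5
```

>>> drive_tool --pt "0 -0.0002 0.0008 0 0 0" --pt "0 0 0 0 0 0"

```text
t: 23.25
eef_pos: [457.5, -184.7, 36.8]
tool_rot: [0.079, 0.748, 0.655, 0.069]
force: [-1.4, 0.5, 7.3]
opening: 0.0
gripper_force: 3.9
```

>>> drive_tool --pt "0 -0.0002 0.0008 0 0 0" --pt "0 0 0 0 0 0"

```text
t: 23.42
eef_pos: [457.5, -184.8, 36.3]
tool_rot: [0.08, 0.748, 0.655, 0.069]
force: [-3.9, 0.8, 9.8]
opening: -0.004
gripper_force: 5.2
```

>>> drive_tool --pt "0 0 0 0 0 0" --pt "0 0 0 0 0 0" --pt "0 0 0 0 0 0"

```text
t: 23.67
eef_pos: [457.5, -184.8, 36.4]
tool_rot: [0.08, 0.748, 0.655, 0.069]
force: [-3.0, 1.9, 8.9]
opening: -0.001
gripper_force: 5.0
```

>>> drive_tool --pt "0 0.0005 -0.0025 0 0 0" --pt "0 0.0005 -0.0025 0 0 0" --pt "0 0.001 -0.005 0 0 0" --pt "0 0.002 -0.01 0 0 0" --pt "0 0.005 -0.025 0 0 0" --pt "0 0.007 -0.033 0 0 0" --pt "0 0.007 -0.033 0 0 0" --pt "0 0 0 0 0 0"

```text
t: 24.33
eef_pos: [459.4, -185.3, 131.6]
tool_rot: [0.082, 0.748, 0.655, 0.071]
force: [1.0, -0.8, 0.2]
opening: -0.003
gripper_force: 0.0
```

```bash
python3 - <<'E'
from h import *
st(); lvl(); face()
E
```

```text
t 24.3333 pos [ 459.3898 -185.3192  131.5791] yawY -7.553532976637857 z [ 0.2134 -0.0307 -0.9765] q [ 0.8881  0.2175 -0.6408  2.1339  0.1745  0.6227  0.0093] F [ 0.9629 -0.7916  0.2249] op -0.0026246340557003977 0.0
lid 1169 [ 0.0433 63.8017] [-0.461   2.2083 63.7817]
wrist 26344 ang pct [-1.6 -0.5  1.7] rmax 120.6 zmax 68.2
scene 1705 ang pct [-10.8  -1.2   1.4] rmax 120.1 zmax 68.1
```

The lid stays shut by itself with the tool clear, at about −0.04 rad.

```bash
python3 -c "
from h import *
print(hand_in())"
```

```text
the job is handed in; nothing more can be done
None
```

The white stamp is standing in the empty compartment beside the red one. The lid clicked at about 5 N, was pressed home to about 10 N (cracks at 22 N) and stayed shut by itself; nothing else was moved, and I handed the job in at about 24 s.

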